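Confirm three breads on the bakery bench

TASK

Check in the three breads on the bakery bench: with a fingertip, lightly press the button on the board of the round loaf, then the one on the board of the long loaf, then the one on the board of the tin loaf, in that order, each pushed well in so that it stays down. Only touch the buttons: do not lift or shove their blocks, and leave the breads, the can and the bowl where they are.

Things in the scene. Friction and masses are not known exactly. Their poses are not given: they have to be found in the camera images.
- button_round_top (a point): centre of the flat top of the button on the round loaf's board: a black cap 38 mm across, 14 mm thick, on a steel stem; up, its top stands 38 mm above its block, some 94 mm above the bench. The cap rides on the stem on a spring (0.8 N per mm, 10 mm of give): it sinks about 4 mm before the stem moves and rises as much when let go. The point moves with the cap
- press_round (a joint): how far that button's stem is pushed in, in m: 0 up (starts at 0 to 0.002), 0.012 at its stop; pushed in counts from 0.007. It slides straight down against about 3 N of drag and stays at the depth where it is left. A push of 5 to 6 N takes it to its stop, with the cap then some 18 mm lower than it began; once let go, the cap stays about 12 mm lower
- button_long_top (a point): centre of the flat top of the button on the long loaf's board: a black cap 38 mm across, 14 mm thick, on a steel stem; up, its top stands 38 mm above its block, some 94 mm above the bench. The cap rides on the stem on a spring (0.8 N per mm, 10 mm of give): it sinks about 4 mm before the stem moves and rises as much when let go. The point moves with the cap
- press_long (a joint): how far that button's stem is pushed in, in m: 0 up (starts at 0 to 0.002), 0.012 at its stop; pushed in counts from 0.007. It slides straight down against about 3 N of drag and stays at the depth where it is left. A push of 5 to 6 N takes it to its stop, with the cap then some 18 mm lower than it began; once let go, the cap stays about 12 mm lower
- button_tin_top (a point): centre of the flat top of the button on the tin loaf's board: a black cap 38 mm across, 14 mm thick, on a steel stem; up, its top stands 38 mm above its block, some 94 mm above the bench. The cap rides on the stem on a spring (0.8 N per mm, 10 mm of give): it sinks about 4 mm before the stem moves and rises as much when let go. The point moves with the cap
- press_tin (a joint): how far that button's stem is pushed in, in m: 0 up (starts at 0 to 0.002), 0.012 at its stop; pushed in counts from 0.007. It slides straight down against about 3 N of drag and stays at the depth where it is left. A push of 5 to 6 N takes it to its stop, with the cap then some 18 mm lower than it began; once let go, the cap stays about 12 mm lower
- loaf_round_center (a point): round loaf, low dome 120 mm across and 64 mm high with a cross cut in its crust; this point is its centre, 32 mm above its underside. It lies loose on the robot-side end of its own slatted board, with its button block on the other end
- block_round: grey steel button block that stands loose (0.6 kg) on the far end of the round loaf's board, 74 x 74 mm and 40 mm high without the button; origin at the centre of its underside, z up. The button is at its middle. The three blocks look alike
- board_round: fixed slatted wooden board under the round loaf and its button block, 270 mm (x) by 138 mm (y), 16 mm thick, origin at the centre of its underside; x points from the loaf's end to the button's end
- loaf_long_center (a point): long loaf, a spindle 150 mm long and 68 mm thick with four slanting cuts across its top; this point is its centre, 34 mm above its underside; x runs along it. It lies loose on the robot-side end of its own slatted board, with its button block on the other end
- block_long: grey steel button block that stands loose (0.6 kg) on the far end of the long loaf's board, 74 x 74 mm and 40 mm high without the button; origin at the centre of its underside, z up. The button is at its middle. The three blocks look alike
- board_long: fixed slatted wooden board under the long loaf and its button block, 270 mm (x) by 138 mm (y), 16 mm thick, origin at the centre of its underside; x points from the loaf's end to the button's end
- loaf_tin_center (a point): tin loaf, a brick shape 152 x 90 mm and 68 mm high with an uncut bulging top; this point is its middle, 32 mm above its underside; x runs along its length. It lies loose on the robot-side end of its own slatted board, with its button block on the other end
- block_tin: grey steel button block that stands loose (0.6 kg) on the far end of the tin loaf's board, 74 x 74 mm and 40 mm high without the button; origin at the centre of its underside, z up. The button is at its middle. The three blocks look alike
- board_tin: fixed slatted wooden board under the tin loaf and its button block, 270 mm (x) by 138 mm (y), 16 mm thick, origin at the centre of its underside; x points from the loaf's end to the button's end
- shaker: aluminium flour can, 60 mm across and 110 mm high, standing on the bench to the left of the boards; origin at the centre of its underside
- bowl: small steel bowl, 110 mm across and 50 mm high, on the bench to the right of the boards; origin at the centre of its underside
There are look-alikes about, which are no part of the job. Leave any green look-alike of the block_long alone.

How it is judged:
By the outcome, as a careful person would: the job done as asked, in the order asked, and still so for the second after the job is handed in, with the robot touching nothing.
It also fails if it takes over 48 s, if anything falls off the work surface, if the arm or the gripper's body presses on something with over 40 N, if the wrist force passes 120 N, or if a joint passes its speed limit or range.

ROBOT

A 7-joint arm with a two-finger parallel gripper is mounted at the origin on the work surface. World frame = base frame: x ahead of the robot, y to its left, z up, the work surface at z = 0. Lengths are in m, angles in rad, forces in N, time in s.
With the tool pointing down it reaches from about 0.4 to 0.875 m from the base axis. Payload 4.4 kg.
Tool frame: the origin (TCP) lies at the very end of the fingers, on their centre line; the grasp point (between the pads) lies env.grasp_offset behind it (env.grasp_offset is the distance from the TCP to the grasp point, in m); y points along the fingers, x is the direction in which the jaws open and shut, and the axes are right-handed (so a half turn about y gives the same grasp; the last joint's range is limited). The gripper opens to 85 mm and grips with 20 to 120 N. Pads are 22 mm wide; open, the fingers measure 114 mm over their backs; the gripper's body (76 mm by 85 mm) begins 54 mm behind the grasp point. The pads swing forward as they close: fully open they stand 13 mm farther back than shut.
Start: joints at [1.096, 0.628, 0.038, 1.517, -0.027, 0.996, -0.02], TCP at [0.258, -0.596, 0.231] pointing down, gripper open.
Joint ranges: [-3.06, 3.06], [-0.37, 2.12], [-1.25, 1.32], [0.18, 2.47], [-1.1, 4.24], [0.23, 1.98], [-2.94, 2.94]. Speed limits (rad/s): [2.57, 2.57, 3.14, 3.14, 3.14, 3.14, 3.14].

INTERFACE

Orientations are given as a unit quaternion [w, x, y, z].
In Python, from cell import env, eyes, workorder gives the robot as it stands. The module is installed in compiled form; this text tells all that it offers. Calls block until the motion is done:
- env.movep(position, orientation): joint-space move of the TCP to a pose.
- env.move_linear(position, rotation=None, v=0.15): straight line of the TCP; rotation=None keeps the orientation; v is the mean speed in m/s.
- env.goto_joints(angles): joint-space move.
- env.move_gripper(opening, strength=None): opening from 0.0 (shut) to 1.0 (fully open); strength is the grip in N (None keeps the last); returns when the fingers have stopped.
- env.sleep(seconds).
- env.solve_ik(position, orientation): joint angles nearest the present ones, or None.
- eyes.get_image(name): name is "side" or "top" or "wrist"; returns a dict with "pixels" (420x560x3 uint8, red, green, blue), "camera_matrix" (3x3 intrinsics, pixels), "rvec" (rotation vector, rad) and "tvec" (3), from world to camera coordinates, as OpenCV has them. Camera axes: x right, y down, z forward; pixel columns grow to the right and rows downward; lengths in m; the calibration is good to about 2 mm. A picture is of the moment at which its call begins. There is no depth.
A pose or a line that the arm cannot do raises env.PlanningError and nothing moves.
- workorder.job_done(): hands the job in, once; it reports no verdict.
Readings, each from a call of its own:
- env.read_time_s(): time.
- env.read_joint_pos(): joint angles.
- env.read_dq(): joint speeds.
- env.read_joint_torque(): joint torques, N m.
- env.read_position(): TCP position.
- env.read_orientation(): TCP orientation.
- env.read_contact_force(): force on the tool from outside, world axes, zero at the start.
- env.read_wrist_torque(): the same for the moment, N m.
- env.read_width(): opening from 0.0 (shut) to 1.0 (fully open).
Only numpy, scipy, OpenCV 4.12 (cv2) and the standard library are available. Lean on these libraries where they do the work, as an engineer would, in place of code of your own. Each camera call takes 0.05 s, during which the arm holds its last target. There are 200 camera calls.

## Working session

There is one attempt and no reset: what is moved stays moved. The work goes in short steps, each a Python script; the robot and the scene stay as the last script left them, time stands still between calls to the robot, and variables do not carry over. Pictures are saved under pics/ and viewed, about 8 in all and at most 12, crops included, and the job is handed in when it is done.

```bash
mkdir -p pics
cat > h.py <<'E'
from cell import env, eyes, workorder
import numpy as np, cv2
def shot(name, fn):
    im=eyes.get_image(name); cv2.imwrite('pics/'+fn+'.png',im['pixels'][:,:,::-1])
    np.savez('pics/'+fn+'.npz',**im); return im
def load(fn): return np.load('pics/'+fn+'.npz')
def P(im):
    R=cv2.Rodrigues(np.array(im['rvec'],float))[0]; return np.array(im['camera_matrix'])@np.c_[R,np.array(im['tvec']).ravel()]
def ray(im,uv,z):
    M=P(im); H=M[:,[0,1,3]].copy(); H[:,2]+=M[:,2]*z
    p=np.linalg.solve(H,[uv[0],uv[1],1]); return p[:2]/p[2]
def tri(a,ua,b,ub):
    X=cv2.triangulatePoints(P(a),P(b),np.array(ua,float).reshape(2,1),np.array(ub,float).reshape(2,1)); return (X[:3]/X[3]).ravel()
def proj(im,X): 
    p=P(im)@np.r_[X,1]; return p[:2]/p[2]
E
python3 - <<'E'
from h import *
for n in('top','side'): 
    im=shot(n,n+'0'); R=cv2.Rodrigues(np.array(im['rvec']))[0]; print(n,(-R.T@np.array(im['tvec']).ravel()).round(3))
a=cv2.imread('pics/top0.png'); 
print(env.read_time_s(),env.read_orientation(),env.read_contact_force(),env.read_width())
E
```

```text
top [ 0.376 -0.028  1.475]
side [ 0.473 -0.647  0.865]
0.1 [ 0.59142413 -0.5907613   0.3885961  -0.38757149] [-0.61810152  0.23039042  1.03126259] 0.9991326030391489
```

View pics/top0.png

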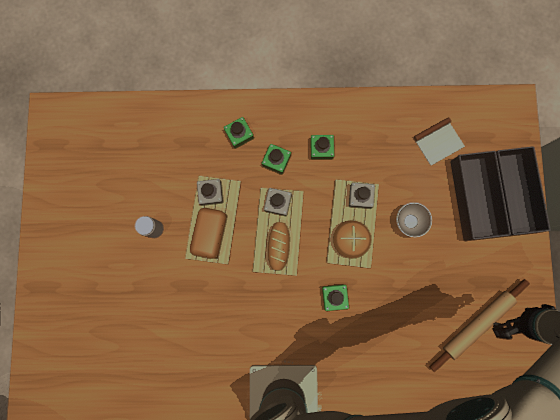

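View pics/side0.png

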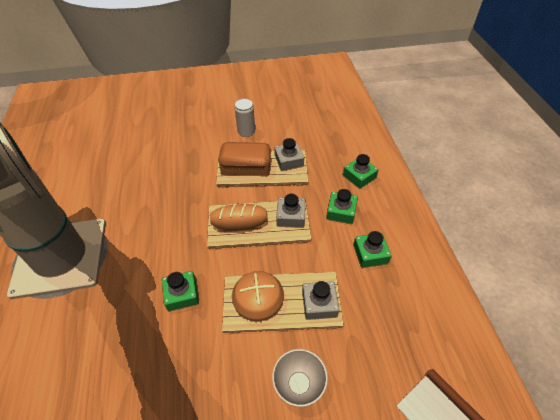

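Top view: round loaf (352,239, cross cut) with its grey block at (362,195), long loaf (279,246, slanting cuts) with block at (278,201), and tin loaf (208,233, uncut) with block at (208,190). The look-alikes are the four green blocks at (238,131), (276,158), (322,147) and (336,298). In the side view the grey ones' caps are at (321,290), (291,201) and (289,145). The grey blocks on the boards fit the description. Next I measure the cap tops and confirm them in a crop.

Run:
```python
from h import *
t,s=load('top0'),load('side0')
G={'round':((362,195),(321,290)),'long':((278,201),(291,201)),'tin':((208,190),(289,145))}
def fit(im,c,r):
    p=cv2.cvtColor(im['pixels'],cv2.COLOR_RGB2GRAY); x,y=c
    k=p[y-r:y+r+1,x-r:x+r+1]; m=(k<45).astype(np.uint8)
    n,l,st,ce=cv2.connectedComponentsWithStats(m); i=1+np.argmax(st[1:,4]); return ce[i]+[x-r,y-r],st[i]
for k,(a,b) in G.items():
    ca,sa=fit(t,a,13); cb,sb=fit(s,b,14)
    print(k,ca.round(1),sa[2:],cb.round(1),sb[2:],tri(t,ca,s,cb).round(4),ray(t,ca,.09).round(4),ray(s,cb,.09).round(4))
A=t['pixels'][165:280,175:390,::-1]; B=s['pixels'][120:340,200:350,::-1]
A=cv2.resize(A,None,fx=2.3,fy=2.3,interpolation=3); B=cv2.resize(B,None,fx=2,fy=2,interpolation=3)
o=np.zeros((440,800,3),np.uint8); o[:A.shape[0],:A.shape[1]]=A; o[:440,500:800]=B; cv2.imwrite('pics/crop.png',o)
```

```text
round [359.8 192.5] [ 7 12 22] [321.  290.1] [ 17  17 222] [ 0.6255 -0.2436  0.0659] [ 0.6223 -0.24  ] [ 0.6195 -0.2559]
long [275.6 204.2] [ 9  4 10] [291.  200.7] [ 13  15 155] [0.5981 0.0169 0.0752] [0.59   0.0165] [0.6034 0.0053]
tin [205.1 185.4] [11  6 15] [289.1 144.4] [ 11  13 116] [0.6485 0.2346 0.077 ] [0.6515 0.2322] [0.6383 0.2187]
```

View pics/crop.png

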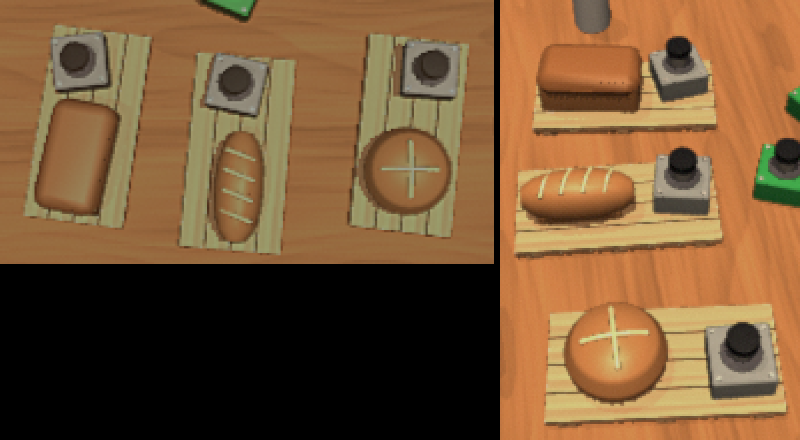

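The crop confirms the three grey blocks: top crop caps at (434,66) round, (235,81) long and (75,57) tin, side crop tops at (743,336), (683,158) and (679,46). The automatic threshold on the top image was poor, so I use these hand readings for now, then refine with the wrist camera from above each button.

```bash
cat > t.py <<'E'
from h import *
t,s=load('top0'),load('side0')
C={}
for k,a,b in (('round',(434,66),(743,336)),('long',(235,81),(683,158)),('tin',(75,57),(679,46))):
    ua=np.array(a)/2.3+[175,165]-.3; ub=np.array(b)/2+[100-150+0,120]-.25; ub[0]=(b[0]-500)/2+200-.25
    C[k]=tri(t,ua,s,ub)
    if __name__=='__main__': print(k,C[k].round(4),ray(t,ua,.094).round(4),ray(s,ub,.094).round(4))
E
python3 t.py
python3 - <<'E'
from t import *
q=env.read_orientation(); print(env.read_time_s())
# tool-down orientations: try yaw options for reach
from scipy.spatial.transform import Rotation as Ro
def Q(yaw): # tool x along world yaw, y down?? 
    return None
R=Ro.from_quat(np.roll(q,-1)).as_matrix(); print(R.round(2), env.grasp_offset)
E
```

```text
round [ 0.6202 -0.2507  0.0903] [ 0.6187 -0.2501] [ 0.6207 -0.2525]
long [0.6042 0.0125 0.089 ] [0.6025 0.0124] [0.6046 0.0085]
tin [0.6391 0.2251 0.0903] [0.6379 0.2244] [0.6391 0.2211]
0.1
[[ 0.4  -0.    0.92]
 [-0.92  0.    0.4 ]
 [-0.   -1.   -0.  ]] 0.0187
```

```bash
cat >> h.py <<'E'
from scipy.spatial.transform import Rotation as Ro
Q=np.roll(Ro.from_matrix(np.array([[0,0,1],[-1,0,0],[0,-1,0.]])).as_quat(),1)
E
python3 - <<'E'
from t import *
env.move_gripper(0.0)
for k in C: print(k, env.solve_ik(np.r_[C[k][:2],.2],Q) is not None, env.solve_ik(np.r_[C[k][:2],.07],Q) is not None)
c=C['round']; env.movep([c[0],c[1],.2],Q)
im=shot('wrist','w1'); print(proj(im,c), proj(im,env.read_position()),env.read_position(),env.read_time_s(),env.read_contact_force(),env.read_width())
R=cv2.Rodrigues(np.array(im['rvec']))[0]; print((-R.T@np.array(im['tvec']).ravel()).round(3))
E
```

```text
round True True
long True True
tin True True
[275.95715621 199.54083167] [278.2769784  264.64995706] [ 0.61941949 -0.25269582  0.20017206] 2.7417 [-0.43810294 -0.38784653  0.93509966] 0.0017543206970712995
[ 0.687 -0.253  0.343]
```

View pics/w1.png

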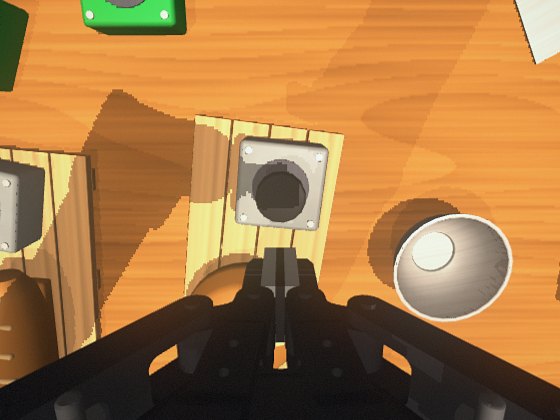

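Wrist view: the round board's cap top is at about (280,196), against (276,200) predicted, so my estimate is about 3 mm off. I correct for that and press with force feedback, then hover over the long one.

```bash
cat >> h.py <<'E'
def press(xy):
    p=env.read_position(); env.move_linear([*xy,p[2]]); env.move_linear([*xy,.110])
    env.sleep(.2); f0=env.read_contact_force()[2]; z=.102; zc=None; log=[]
    while z>.066:
        env.move_linear([*xy,z],v=.03); env.sleep(.06); f=env.read_contact_force()-[0,0,f0]; p=env.read_position()
        log.append((round(p[2]*1e3,1),round(f[2],1)))
        if zc is None and f[2]>.6: zc=p[2]
        if f[2]>7: break
        z-=.0015
    print('xy',p.round(4),'zc',zc,'f',f.round(2)); print(log)
    env.move_linear([*xy,.2],v=.1); print('t',env.read_time_s())
E
python3 - <<'E'
from t import *
xy=ray(load('w1'),(280,196),.091); print(xy)
press(xy)
shot('wrist','w1b')
c=C['long']; env.movep([c[0],c[1],.2],Q)
im=shot('wrist','w2'); print(proj(im,c),env.read_position())
a=np.hstack([cv2.imread('pics/w1b.png'),cv2.imread('pics/w2.png')])[60:320]
cv2.imwrite('pics/v2.png',cv2.resize(a,(800,186),interpolation=3))
cv2.imwrite('pics/v2.png',np.hstack([cv2.imread('pics/w1b.png')[100:300,180:380],cv2.imread('pics/w2.png')[60:300,80:480][:200]]))
E
```

```text
[ 0.62313141 -0.25373585]
xy [ 0.6233 -0.2538  0.0726] zc 0.1004892481936615 f [ 1.14 -0.05  7.05]
[(np.float64(101.8), np.float64(-0.3)), (np.float64(100.5), np.float64(1.1)), (np.float64(98.9), np.float64(0.8)), (np.float64(97.4), np.float64(-0.8)), (np.float64(95.9), np.float64(-0.4)), (np.float64(94.5), np.float64(-0.3)), (np.float64(93.0), np.float64(0.2)), (np.float64(91.7), np.float64(1.5)), (np.float64(90.2), np.float64(3.2)), (np.float64(88.6), np.float64(2.8)), (np.float64(87.0), np.float64(3.2)), (np.float64(85.5), np.float64(3.0)), (np.float64(84.0), np.float64(2.1)), (np.float64(82.5), np.float64(3.5)), (np.float64(81.0), np.float64(2.9)), (np.float64(79.5), np.float64(3.4)), (np.float64(78.0), np.float64(3.7)), (np.float64(76.6), np.float64(4.9)), (np.float64(75.2), np.float64(4.5)), (np.float64(73.9), np.float64(5.7)), (np.float64(72.6), np.float64(7.1))]
t 12.0167
[275.23549141 200.8420702 ] [0.6046938  0.00967748 0.20008728]
```

View pics/v2.png

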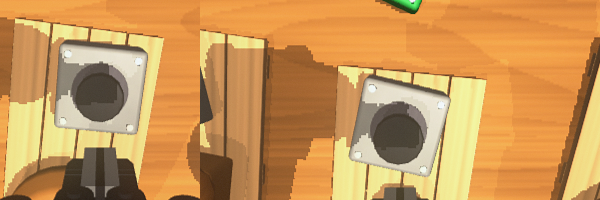

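The left half shows round's cap visibly lower, and the force log has the 3 N plateau then a rise to 7 N at the stop. The right half shows the long board's cap top at (279,192) in the full image.

Run:
```python
from t import *
xy=ray(load('w2'),(279,192),.091); print(xy)
press(xy)
shot('wrist','w2b')
c=C['tin']; env.movep([c[0],c[1],.2],Q)
im=shot('wrist','w3'); print(proj(im,c),env.read_position())
cv2.imwrite('pics/v3.png',np.hstack([cv2.imread('pics/w2b.png')[100:300,180:380],cv2.imread('pics/w3.png')[60:260,80:480]]))
```

```text
[0.61152746 0.00968353]
xy [0.6118 0.0097 0.0725] zc 0.09016102870392324 f [1.21 0.24 7.38]
[(np.float64(101.8), np.float64(-1.0)), (np.float64(100.5), np.float64(0.5)), (np.float64(99.0), np.float64(-0.6)), (np.float64(97.4), np.float64(-0.2)), (np.float64(95.9), np.float64(-0.1)), (np.float64(94.4), np.float64(0.5)), (np.float64(93.0), np.float64(-0.7)), (np.float64(91.6), np.float64(-0.6)), (np.float64(90.2), np.float64(1.1)), (np.float64(88.6), np.float64(1.8)), (np.float64(87.1), np.float64(3.1)), (np.float64(85.5), np.float64(1.8)), (np.float64(84.0), np.float64(2.7)), (np.float64(82.5), np.float64(2.5)), (np.float64(81.0), np.float64(2.5)), (np.float64(79.5), np.float64(2.9)), (np.float64(78.0), np.float64(2.9)), (np.float64(76.6), np.float64(3.4)), (np.float64(75.2), np.float64(4.6)), (np.float64(73.8), np.float64(5.8)), (np.float64(72.5), np.float64(7.4))]
t 22.4333
[274.19193168 201.15665299] [0.63977446 0.22123458 0.20005153]
```

View pics/v3.png

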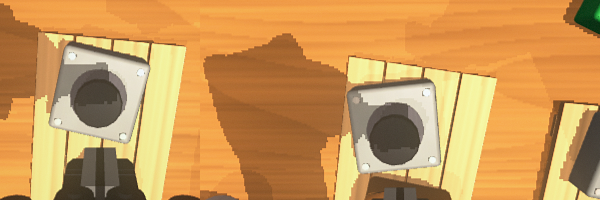

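The left half shows long's cap lower, with the same force pattern up to the stop. The right half shows the tin board's cap top at (275,198).

Run:
```python
from t import *
xy=ray(load('w3'),(275,198),.091); print(xy)
press(xy)
shot('wrist','w3b')
env.move_linear([.52,.1,.3],v=.2) 
env.goto_joints([1.096, 0.628, 0.038, 1.517, -0.027, 0.996, -0.02])
s=shot('side','side1'); t=shot('top','top1')
print(env.read_time_s(),env.read_contact_force())
d=cv2.absdiff(load('top0')['pixels'],t['pixels']).max(2)[100:285,130:440]; print('changed px',(d>40).sum())
A=cv2.resize(t['pixels'][165:280,175:390,::-1],None,fx=2.3,fy=2.3,interpolation=3);B=cv2.resize(s['pixels'][120:340,200:350,::-1],None,fx=2,fy=2,interpolation=3)
o=np.zeros((480,800,3),np.uint8); o[:A.shape[0],:A.shape[1]]=A; o[:440,500:800]=B; o[270:470,:200]=cv2.imread('pics/w3b.png')[100:300,180:380]; cv2.imwrite('pics/end.png',o)
```

```text
[0.64176767 0.22450279]
xy [0.6419 0.2245 0.0726] zc 0.09893916451922959 f [0.89 0.11 8.6 ]
[(np.float64(101.8), np.float64(-0.3)), (np.float64(100.5), np.float64(0.2)), (np.float64(98.9), np.float64(0.8)), (np.float64(97.4), np.float64(0.4)), (np.float64(95.9), np.float64(1.1)), (np.float64(94.4), np.float64(0.7)), (np.float64(93.0), np.float64(1.1)), (np.float64(91.7), np.float64(1.7)), (np.float64(90.2), np.float64(1.9)), (np.float64(88.5), np.float64(3.4)), (np.float64(87.0), np.float64(4.2)), (np.float64(85.5), np.float64(3.3)), (np.float64(84.0), np.float64(2.9)), (np.float64(82.5), np.float64(4.8)), (np.float64(81.0), np.float64(3.1)), (np.float64(79.5), np.float64(3.5)), (np.float64(78.0), np.float64(3.2)), (np.float64(76.6), np.float64(5.2)), (np.float64(75.2), np.float64(6.1)), (np.float64(73.9), np.float64(6.5)), (np.float64(72.6), np.float64(8.6))]
t 32.6833
36.625 [-0.41313106  0.15472132  0.02618455]
changed px 43
```

View pics/end.png

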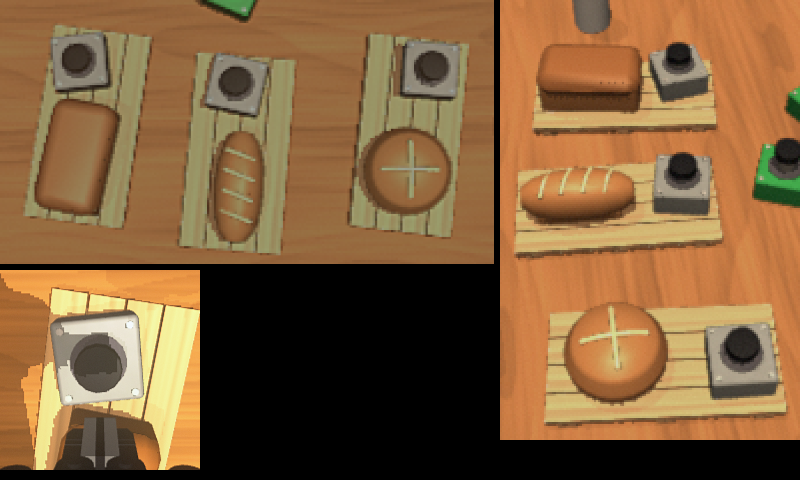

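All three caps are now 2–3 px lower in the side view (crop tops about (743,342), (683,164), (679,51)). Blocks, breads and can have not moved.

```bash
python3 -c "
from h import *
workorder.job_done(); print(env.read_time_s())"
```

```text
the job is handed in; nothing more can be done
the job is handed in; nothing more can be done
```

I pressed the three buttons in order (round, long, tin) with the closed fingertips and handed the job in at about 37 s on the robot's clock, inside the 48 s limit.

- **Presses:** each showed about 3 N of drag, then a rise to 7–9 N at the stop, about 17–19 mm below first contact. That is a little over the 5–6 N you quoted for reaching the stop.
- **Final check:** with the arm back at its start pose, the side view shows all three caps staying lower. The blocks and breads look unmoved, with only 43 pixels changed across the bench area in the top view.
- **Disagreements:** my first position estimates from the top and side cameras were 3–8 mm off, so I corrected each from the wrist camera. Force noise of about 1 N made the automatic contact height read too high on round and tin, which did not affect the presses.

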